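# Return the precision screwdrivers to their colour cradles

## Robot

A 6-joint arm with a two-finger parallel gripper is mounted at the origin on a cart in front of the work surface, level with it; the furniture and walls round the work are solid. World frame = base frame: x ahead of the robot, y to its left, z up, the work surface at z = 0. Lengths are in m, angles in rad, forces in N, time in s.
With the tool pointing down it reaches from about 0.375 to 0.975 m from the base axis. Payload 3.8 kg.
Tool frame: the origin (TCP) lies at the very end of the fingers, on their centre line; the grasp point (between the pads) lies 19 mm behind it (arm.pinch_z is the z of the grasp point in the tool frame, in m); z points along the fingers, y is the line along which they close (so a half turn about z gives the same grasp; the last joint's range is limited). The gripper opens to 88 mm and grips with 3 to 60 N. Pads are 18 mm wide; open, the fingers measure 123 mm over their backs; the gripper's body (75 mm by 187 mm) begins 45 mm behind the grasp point.
Start: joints at [1.149, 0.264, 1.604, -0, 1.274, -0.037], TCP at [0.253, 0.626, 0.239] pointing down, gripper open.
Joint ranges: [-2.63, 2.63], [-0.94, 2.18], [0.31, 2.57], [-1.31, 4.45], [0, 2.66], [-2.55, 2.55]. Speed limits (rad/s): [2.57, 2.57, 3.14, 3.14, 3.14, 3.14].

## Interface

Orientations are given as a unit quaternion [w, x, y, z].
In Python, from cell import monitor, viewer, arm gives the robot as it stands. The module is installed in compiled form; this text tells all that it offers.
- The arm moves only by the shell command python3 -m inch 'ROWS' [FORCE]. ROWS is JSON, one flat list of numbers, 5 for each row, row after row: the gripper's target within -1 to 1 (shut at 1, half-way at 0, fully open at -1), then the shift along the tool's x, y, z in mm, then the turn about the tool's z in units of 5 degrees (1.0 is 5 degrees). A call has 1 to 5 rows; each row is the pose to reach, as a shift and turn from the pose commanded when the call began, along the tool's axes at that moment; what a row does not reach only later rows make up. A row lasts 1/10 s, in which the tool goes at most 50 mm and 8.59 degrees, less where a joint would pass 70% of its speed; a pose out of reach is approached as far as the arm can. A call with a gripper value outside its range is refused whole. The fingers move at their own pace and stop on an object; FORCE is the grip in N (left out, the last holds). Time passes only in rows, so rows that repeat a pose let the fingers close. It gives the time, the measured TCP pose, the force, the opening and the grip force at its end, in the units of the state.
- monitor.observe(): the state, without advancing time (a new reading comes with each control period).
- viewer.capture(name): name is "scene" or "top" or "wrist"; returns (picture, depth): 420x560x3 uint8, red, green, blue; 420x560 float32, m along the optical axis (not along the pixel's ray), 0 where there is no reading.
- viewer.calibration(name): a dict with "vertical_fov" (degrees; the focal length in pixels is half the picture's height over the tangent of half this angle, whatever the lens; pixels are square), "cx", "cy" (the principal point, pixels), "R" (3x3) and "t" (3): a world point X has camera coordinates R X + t. Camera axes: x right, y down, z forward; pixel columns grow to the right and rows downward; lengths in m; the calibration is good to about 2 mm. The wrist camera is an equidistant fisheye: a pixel r from the principal point sees the ray r / f radians off the axis. A picture is of the moment at which its call begins: read the wrist's pose just before it. calibration takes no time and is no camera call; for the wrist camera it gives the pose at the moment of the call.
- arm.sign_off(): hands the job in; it is judged then, once.
The state is a dict: "time": time; "joint_pos": joint angles; "joint_velocities": joint speeds; "effort": joint torques, N m; "tool_pos": TCP position; "tool_rot": TCP orientation; "contact_force": force on the tool from outside, world axes, zero at the start; "moment": the same for the moment, N m; "opening": opening from 0.0 (shut) to 1.0 (fully open); "grasp_force": force on a finger pad.
Only numpy, scipy, OpenCV 4.12 (cv2) and the standard library are available. Lean on these libraries where they do the work, as an engineer would, in place of code of your own. Each camera call takes 0.05 s, during which the arm holds its last target. There are 200 camera calls.

## Task

Put the three precision screwdrivers away: lay each one in the cradle of its own colour, with its handle resting level in both notches; the blade may point either way. Leave the two marker pens and the tweezers where they lie.

Things in the scene. Friction and masses are not known exactly. Their poses are not given: they have to be found in the camera images.
- driver_red: the red precision screwdriver, 154 mm long, lying on the 4 mm thick blue cloth; its red handle is 10 to 13 mm wide, 12 mm high, and runs from x = -71 to x = +15 mm, the thin steel blade goes on to the +x end. Origin at mid-length of the whole tool (not of the handle), on its underside; x along the tool toward the blade tip, z up. Middle of the handle at x = -28 mm. Mass about 30 g.
- driver_blue: the blue precision screwdriver, 144 mm long, lying on the 4 mm thick blue cloth; its blue handle is 10 to 13 mm wide, 12 mm high, and runs from x = -66 to x = +20 mm, the thin steel blade goes on to the +x end. Origin at mid-length of the whole tool (not of the handle), on its underside; x along the tool toward the blade tip, z up. Middle of the handle at x = -23 mm. Mass about 30 g.
- driver_yellow: the yellow precision screwdriver, 164 mm long, lying on the 4 mm thick blue cloth; its yellow handle is 10 to 13 mm wide, 12 mm high, and runs from x = -76 to x = +10 mm, the thin steel blade goes on to the +x end. Origin at mid-length of the whole tool (not of the handle), on its underside; x along the tool toward the blade tip, z up. Middle of the handle at x = -33 mm. Mass about 30 g.
- cradle_red: red tool cradle, fixed to the bench: base 96 x 46 x 6 mm (x, y, z), two upright saddles 8 mm thick at x = -29 and +29 mm (50 mm clear between them). Each has a notch open upward and along x: flat floor 24 mm above the bench, 26 mm wide, lips to 32 mm. Origin: centre of the underside; x runs through both notches. A handle laid with its middle over the origin rests on both floors.
- cradle_blue: blue tool cradle, fixed to the bench: base 96 x 46 x 6 mm (x, y, z), two upright saddles 8 mm thick at x = -29 and +29 mm (50 mm clear between them). Each has a notch open upward and along x: flat floor 24 mm above the bench, 26 mm wide, lips to 32 mm. Origin: centre of the underside; x runs through both notches. A handle laid with its middle over the origin rests on both floors.
- cradle_yellow: yellow tool cradle, fixed to the bench: base 96 x 46 x 6 mm (x, y, z), two upright saddles 8 mm thick at x = -29 and +29 mm (50 mm clear between them). Each has a notch open upward and along x: flat floor 24 mm above the bench, 26 mm wide, lips to 32 mm. Origin: centre of the underside; x runs through both notches. A handle laid with its middle over the origin rests on both floors.
- pen_red_cap: white marker pen with a red cap, 140 x 12 x 13 mm, lying along its x axis on the blue cloth; origin at its middle, on the underside. A bystander.
- pen_blue_cap: white marker pen with a blue cap, 140 x 12 x 13 mm, lying along its x axis on the blue cloth; origin at its middle, on the underside. A bystander.
- black_tweezers: black tweezers, 122 x 15 x 9 mm, lying along their x axis on the blue cloth; origin at their middle, on the underside. A bystander.

How it is judged:
At the end, for the whole second after the job is handed in: Each screwdriver at rest in its colour's cradle: origin within 12 mm of the cradle's x axis and 55 mm of its centre along it, underside 19 to 30.5 mm above the bench, level within 0.08 rad, along the cradle within 0.3 rad, either way round. Pens and tweezers within 20 mm of their start (y of driver_red in the frame of cradle_red between -0.012 and 0.012 m and x of driver_red in the frame of cradle_red between -0.055 and 0.055 m and z of driver_red in the frame of cradle_red between 0.019 and 0.0305 m and angle between the x axis of driver_red and the x axis of cradle_red, either way round below 0.3 rad and angle between driver_red's own x axis and vertical between 1.49 and 1.65 rad and linear speed of each of driver_red, driver_blue, driver_yellow below 0.02 m/s and y of driver_blue in the frame of cradle_blue between -0.012 and 0.012 m and x of driver_blue in the frame of cradle_blue between -0.055 and 0.055 m and z of driver_blue in the frame of cradle_blue between 0.019 and 0.0305 m and angle between the x axis of driver_blue and the x axis of cradle_blue, either way round below 0.3 rad and angle between driver_blue's own x axis and vertical between 1.49 and 1.65 rad and y of driver_yellow in the frame of cradle_yellow between -0.012 and 0.012 m and x of driver_yellow in the frame of cradle_yellow between -0.055 and 0.055 m and z of driver_yellow in the frame of cradle_yellow between 0.019 and 0.0305 m and angle between the x axis of driver_yellow and the x axis of cradle_yellow, either way round below 0.3 rad and angle between driver_yellow's own x axis and vertical between 1.49 and 1.65 rad and distance of each of pen_red_cap, black_tweezers, pen_blue_cap from where it was at the start of the episode below 0.02 m); the robot touches nothing.
It fails at once if a marker pen or the tweezers is moved by more than 20 mm (distance of any of pen_red_cap, black_tweezers, pen_blue_cap from where it was at the start of the episode above 0.02 m).
It also fails if it takes over 96 s, if anything falls off the work surface, if the arm or the gripper's body presses on something with over 40 N, if the wrist force passes 120 N, or if a joint passes its speed limit or range.

## Working session

There is one attempt and no reset: what is moved stays moved. The work goes in short steps, Python scripts to look and compute and a shell command to move; the robot and the scene stay as the last step left them, time stands still between calls to the robot, and variables do not carry over. Pictures are saved under pics/ and viewed, at most 14 in all, crops included, and the job is handed in when it is done.

```bash
mkdir -p pics; cat > h.py <<'E'
from cell import monitor, viewer, arm
import numpy as np, cv2
def cap(name,fn):
    c=viewer.calibration(name); p,d=viewer.capture(name)
    cv2.imwrite(f'pics/{fn}.png',p[:,:,::-1]); np.savez(f'pics/{fn}.npz',p=p,d=d,R=c['R'],t=c['t'],cx=c['cx'],cy=c['cy'],f=210/np.tan(np.radians(c['vertical_fov']/2)))
    return p,d,c
def world(z):  # pinhole cloud HxWx3
    d=z['d']; v,u=np.mgrid[:420,:560]
    X=np.stack([(u-z['cx'])/z['f']*d,(v-z['cy'])/z['f']*d,d],-1)
    return (X-z['t'])@z['R']
E
python3 - <<'E'
from h import *
s=monitor.observe(); print(s['time'],s['tool_pos'],s['tool_rot'])
for n in('top','scene'):
    c=cap(n,n)[2]; print(n,c)
E
```

```text
0.0 [0.25307841 0.62500478 0.23740082] [-2.50092051e-04  1.91209509e-01  9.81548636e-01 -1.06617387e-03]
top {'vertical_fov': 42.74911382474299, 'cx': 274.30464530386405, 'cy': 208.94159475307183, 'R': array([[ 9.75408998e-03, -9.99952022e-01, -9.00620998e-04],
       [-9.97634513e-01, -9.67018646e-03, -6.80578143e-02],
       [ 6.80458399e-02,  1.56233263e-03, -9.97680972e-01]]), 't': array([-0.00962291,  0.51564053,  1.40772323])}
scene {'vertical_fov': 43.124275661811296, 'cx': 281.0197453163221, 'cy': 209.1748335914192, 'R': array([[ 0.78615939, -0.61793136, -0.01068907],
       [-0.38654463, -0.47813686, -0.78864973],
       [ 0.48222056,  0.62413619, -0.61474982]]), 't': array([-0.40658427,  0.21636847,  1.18584551])}
```

View pics/top.png

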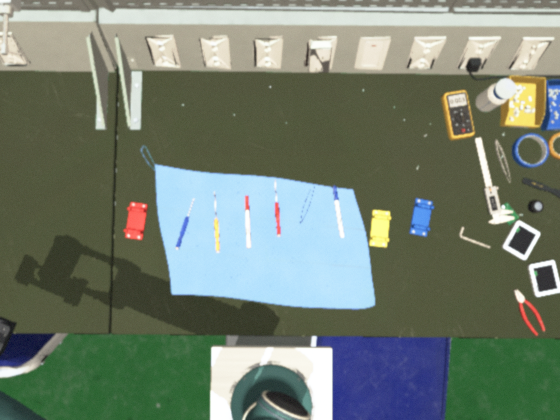

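View pics/scene.png

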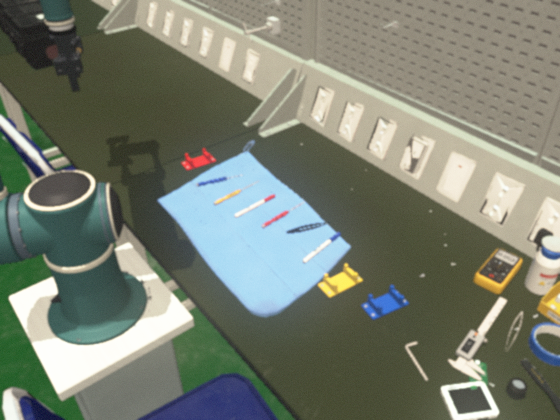

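Top view: blue driver (185,225), yellow driver (216,225), red-capped pen (248,222), red driver (278,210), tweezers (307,203), blue-capped pen (338,212). The cradles are red (136,221), yellow (380,228) and blue (422,217).

```bash
cat > m.py <<'E'
from h import *
z=np.load('pics/top.npz'); W=world(z); hsv=cv2.cvtColor(z['p'],cv2.COLOR_RGB2HSV).astype(int)
H,S,V=hsv[...,0],hsv[...,1],hsv[...,2]
col={'red':((H<8)|(H>172))&(S>140)&(V>90),'yellow':(H>15)&(H<35)&(S>120)&(V>90),'blue':(H>105)&(H<125)&(S>165)&(V>70)}
win={'driver_red':(268,185,290,245),'driver_blue':(172,190,202,255),'driver_yellow':(206,190,226,260),'cradle_red':(118,195,156,248),'cradle_yellow':(362,200,398,255),'cradle_blue':(405,190,440,245)}
def rays(u,v,h):
    d=np.stack([(u-z['cx'])/z['f'],(v-z['cy'])/z['f'],np.ones(len(u))],-1)@z['R']; o=-z['R'].T@z['t']
    return o+d*((h-o[2])/d[:,2])[:,None]
for k,(a,b,c,e) in win.items():
    m=np.zeros((420,560),bool); m[b:e,a:c]=col[k.split('_')[1]][b:e,a:c]
    n,L,st,_=cv2.connectedComponentsWithStats(m.astype(np.uint8)); m=L==1+np.argmax(st[1:,4])
    v,u=np.nonzero(m); P=rays(u.astype(float),v.astype(float),.012 if 'dr' in k else .012)[:,:2]
    (cx,cy),(w,h),an=cv2.minAreaRect((P*1000).astype(np.float32))
    if w<h: an+=90
    an=(an+90)%180-90
    med=W[v,u]; print(k,len(u),'c',np.round([cx,cy],1),'size',round(w),round(h),'ang',round(an,1),'z',np.round(np.percentile(med[:,2],[10,50,95])*1000), 'mean',np.round(P.mean(0)*1000,1))
E
python3 m.py; python3 -c "
import cv2;i=cv2.imread('pics/top.png');cv2.imwrite('pics/topc.png',cv2.resize(i[170:260,115:445],None,fx=2.4,fy=2.4,interpolation=cv2.INTER_CUBIC))"
```

```text
driver_red 30 c [513.3 -11.8] size 37 5 ang 0.5 z [10. 15. 19.] mean [513.1 -11. ]Traceback (most recent call last):
  File "m.py", line 11, in <module>
    n,L,st,_=cv2.connectedComponentsWithStats(m.astype(np.uint8)); m=L==1+np.argmax(st[1:,4])
                                                                          ~~~~~~~~~^^^^^^^^^^
    return _wrapfunc(a, 'argmax', axis=axis, out=out, **kwds)
    return bound(*args, **kwds)
ValueError: attempt to get argmax of an empty sequence
```

View pics/topc.png

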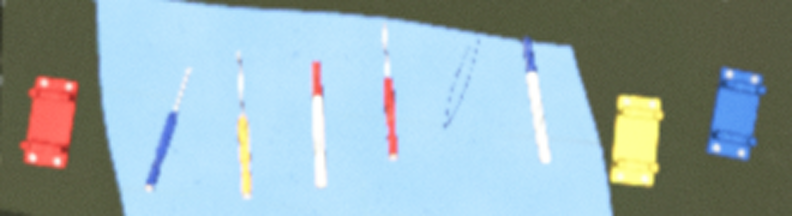

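The crop shows all three drivers with their handles nearer the robot and blades away. The colour thresholds are too strict, so I'll loosen them.

```bash
sed -i "s/^col=.*/p=z['p'].astype(int); r,g,b=p[...,0],p[...,1],p[...,2]\ncol={'red':(r-g>60)\&(r-b>50),'yellow':(r-b>25)\&(g-b>5),'blue':(b-r>50)\&(g<125)}/; s/-m.astype/-m.astype/; s/m.astype(np.uint8))/m.astype(np.uint8),connectivity=8)/" m.py; python3 m.py
```

```text
driver_red 96 c [492.  -11.8] size 80 9 ang 3.5 z [11. 14. 19.] mean [494.2 -12. ]
driver_blue 36 c [465.6 235.2] size 5 50 ang -17.3 z [11. 15. 20.] mean [467.5 234.6]
driver_yellow 126 c [447.8 148.6] size 85 11 ang 4.0 z [10. 14. 20.] mean [448.7 148.3]
cradle_red 676 c [482.2 366.4] size 55 99 ang -7.3 z [ 0.  6. 28.] mean [482.  364.6]
cradle_yellow 812 c [ 467.8 -286.1] size 59 104 ang -5.5 z [-1.  5. 27.] mean [ 467.9 -285.1]
cradle_blue 66 c [ 501.8 -379.5] size 17 96 ang -11.7 z [-2.  7. 30.] mean [ 505.4 -376.5]
```

```bash
cat > go.py <<'E'
# python3 go.py x y z ang(mm,deg of tool x axis, mod 180): shift and turn needed
import sys; from h import *
from scipy.spatial.transform import Rotation as Ro
x,y,zz,a=map(float,sys.argv[1:5]); s=monitor.observe(); q=s['tool_rot']; R=Ro.from_quat(np.r_[q[1:],q[0]]).as_matrix()
cur=np.degrees(np.arctan2(R[1,0],R[0,0])); d=-(a-cur); d=(d+90)%180-90
print('t',round(s['time'],2),'cur',np.round(s['tool_pos']*1000,1),round(cur,1),'tilt',round(R[2,2],4),'open',s['opening'],'j6',round(s['joint_pos'][5],2))
print('shift',np.round(R.T@(np.array([x,y,zz])-s['tool_pos']*1000),1),'turn',round(d/5,2),'deg',round(d,1))
E
cat > wr.py <<'E'
# python3 wr.py name color z_mm : wrist picture, blobs of colour at plane z
import sys; from h import *
fn,c,zz=sys.argv[1],sys.argv[2],float(sys.argv[3])
s=monitor.observe(); p,d,K=cap('wrist',fn); z=np.load(f'pics/{fn}.npz'); q=p.astype(int); r,g,b=q[...,0],q[...,1],q[...,2]
m={'red':(r-g>60)&(r-b>50),'yellow':(r-b>40)&(g-b>20),'blue':(b-r>50)&(g<125)&(b-g>25)}[c]
m=cv2.morphologyEx(m.astype(np.uint8),cv2.MORPH_CLOSE,np.ones((3,3)))
n,L,st,_=cv2.connectedComponentsWithStats(m)
print('tcp',np.round(s['tool_pos']*1000,1),'t',s['time'])
for i in range(1,n):
    if st[i,4]<120: continue
    v,u=np.nonzero(L==i); x=(u-z['cx'])/z['f']; y=(v-z['cy'])/z['f']; th=np.hypot(x,y)+1e-9
    dr=np.stack([x/th*np.sin(th),y/th*np.sin(th),np.cos(th)],-1)@z['R']; o=-z['R'].T@z['t']
    P=(o+dr*((zz/1000-o[2])/dr[:,2])[:,None])[:,:2]*1000
    (cx,cy),(w,h),an=cv2.minAreaRect(P.astype(np.float32)); an=an+90 if w<h else an
    print('blob',st[i],'c',np.round([cx,cy],1),'size',round(w),round(h),'ang',round((an+90)%180-90,1),'mean',P.mean(0).round(1),'px',u.mean().round(),v.mean().round())
E
python3 go.py 463 238 200 -17
```

```text
t 0.1 cur [253.1 625.  237.6] 158.0 tilt -1.0 open 1.000422040868886 j6 -0.04
shift [-339.8 -279.9   38.1] turn -1.01 deg -5.0
```

```bash
python3 -m inch '[0,-39,-32,4,0, 0,-78,-64,8,0, 0,-117,-96,12,0, 0,-156,-128,16,-0.5, 0,-190,-158,20,-1]' 20; python3 -m inch '[0,-39,-32,4,0, 0,-78,-64,8,0, 0,-117,-96,12,0, 0,-150,-122,18,0, 0,-150,-122,18,0]'; python3 go.py 463 238 200 -17; python3 wr.py w1 blue 12
```

```text
time: 0.6
tool_pos: [0.3706, 0.4058, 0.2181]
tool_rot: [-0.0, 0.147, 0.989, -0.0]
contact_force: [0.8, 0.5, 0.4]
opening: 0.567
grasp_force: 0.0
time: 1.1
tool_pos: [0.4795, 0.2428, 0.1995]
tool_rot: [-0.0, 0.151, 0.989, -0.001]
contact_force: [-0.3, 1.2, 0.1]
opening: 0.498
grasp_force: 0.0
t 1.1 cur [479.5 242.8 199.5] 162.6 tilt -1.0 open 0.49779829408027454 j6 -0.84
shift [14.3 -9.5 -0.5] turn -0.07 deg -0.4
tcp [479.5 242.8 199.5] t 1.1
blob [  0  34  23  20 157] c [183.  -39.6] size 48 12 ang 88.1 mean [183.3 -41.6] px 9.0 42.0
blob [266 116  12  82 856] c [452.4 240.8] size 12 85 ang -17.5 mean [452.4 240.7] px 271.0 157.0
```

View pics/w1.png

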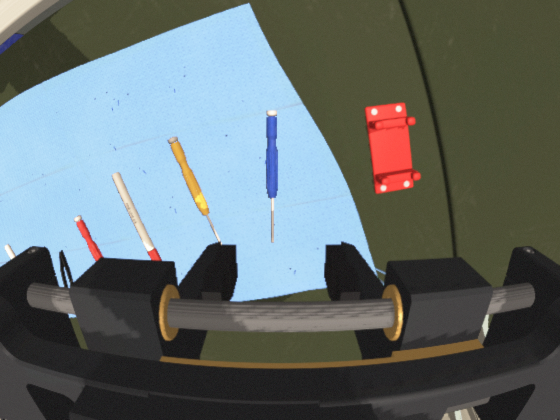

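Wrist view: blue handle centred at (271,157), red cradle at (390,148), yellow handle at (190,175). The blue measurement is clean (85×12 mm), so I'll grasp it.

```bash
python3 go.py 452.4 240.8 6.5 -17.5
```

```text
t 1.15 cur [478.4 244.9 199.8] 162.7 tilt -1.0 open 0.5009616030358952 j6 -0.84
shift [ 23.3 -11.4 193.4] turn 0.04 deg 0.2
```

```bash
python3 -m inch '[0,24,-11.5,40,0, 0,24,-11.5,80,0, 0,24,-11.5,120,0, 0,24,-11.5,150,0, 0,24,-11.5,160,0]'; python3 go.py 452.4 240.8 6.5 -17.5
```

```text
time: 1.65
tool_pos: [0.4478, 0.2431, 0.0372]
tool_rot: [-0.003, 0.147, 0.989, -0.002]
contact_force: [-1.1, -0.5, -0.5]
opening: 0.5
grasp_force: 0.0
t 1.65 cur [447.8 243.1  37.2] 163.0 tilt -1.0 open 0.4998421511152148 j6 -0.83
shift [-5.2 -0.8 30.7] turn 0.11 deg 0.5
```

```bash
python3 -m inch '[0,0,0,15,0, 0,0,0,15,0, 0,0,0,15,0]'; python3 go.py 452.4 240.8 6.5 -17.5
```

```text
time: 1.95
tool_pos: [0.4518, 0.2442, 0.0266]
tool_rot: [0.0, 0.148, 0.989, 0.0]
contact_force: [0.0, -0.8, -0.1]
opening: 0.501
grasp_force: 0.0
t 1.95 cur [451.8 244.2  26.6] 163.0 tilt -1.0 open 0.5007756971030888 j6 -0.83
shift [-1.5 -3.1 20.1] turn 0.1 deg 0.5
```

```bash
python3 -m inch '[0,-1,-3,10,0, 0,-1,-3,18.5,0, 0,-1,-3,18.5,0, 0,-1,-3,18.5,0, 0.8,-1,-3,18.5,0]' 20; python3 -m inch '[1,0,0,0,0,1,0,0,0,0,1,0,0,0,0,1,0,0,0,0]' 20; python3 go.py 482 366 100 -7
```

```text
time: 2.45
tool_pos: [0.4518, 0.2401, 0.0074]
tool_rot: [0.0, 0.148, 0.989, 0.0]
contact_force: [-0.3, -0.7, 0.3]
opening: 0.435
grasp_force: 0.0
time: 2.85
tool_pos: [0.4517, 0.2402, 0.0073]
tool_rot: [0.0, 0.148, 0.989, 0.0]
contact_force: [0.2, 0.2, -0.9]
opening: 0.116
grasp_force: 20.0
t 2.85 cur [451.7 240.2   7.3] 162.9 tilt -1.0 open 0.1161137721337937 j6 -0.83
shift [  7.9 129.2 -92.6] turn -2.01 deg -10.1
```

Gripped (10 mm). Lift and head toward the blue cradle, stopping short to look.

```bash
python3 -m inch '[1,0,0,-40,0, 1,0,0,-80,0, 1,0,0,-125,0,1,0,0,-160,0,1,0,0,-190,0]'; python3 go.py 505 -300 200 -9
```

```text
time: 3.35
tool_pos: [0.452, 0.2404, 0.1997]
tool_rot: [0.001, 0.148, 0.989, 0.001]
contact_force: [0.5, 0.0, -0.4]
opening: 0.115
grasp_force: 20.0
t 3.35 cur [452.  240.4 199.7] 163.0 tilt -1.0 open 0.11466625002164584 j6 -0.83
shift [-209.1 -501.1   -0.7] turn -1.61 deg -8.0
```

```bash
python3 -m inch '[1,-18,-43,0,0, 1,-36,-86,0,0, 1,-54,-129,0,0, 1,-72,-172,0,0, 1,-90,-215,0,0]'; python3 -m inch '[1,-18,-43,0,0, 1,-36,-86,0,0, 1,-54,-129,0,0, 1,-72,-172,0,0, 1,-90,-215,0,0]'; python3 -m inch '[1,-15,-36,0,-0.8, 1,-29,-71,0,-1.6, 1,-29,-71,0,-1.6, 1,-29,-71,0,-1.6]';  python3 go.py 505 -300 200 -9;python3 wr.py w2 blue 6
```

```text
time: 3.85
tool_pos: [0.4743, 0.0065, 0.1974]
tool_rot: [0.0, 0.148, 0.989, 0.0]
contact_force: [0.2, -0.2, 0.7]
opening: 0.11
grasp_force: 20.0
time: 4.35
tool_pos: [0.4973, -0.2257, 0.1972]
tool_rot: [0.0, 0.148, 0.989, 0.0]
contact_force: [1.4, 0.6, -0.6]
opening: 0.117
grasp_force: 20.0
time: 4.75
tool_pos: [0.5041, -0.3005, 0.1967]
tool_rot: [-0.0, 0.08, 0.997, 0.001]
contact_force: [-0.2, -0.2, -1.0]
opening: 0.114
grasp_force: 20.0
t 4.75 cur [ 504.1 -300.5  196.7] 170.8 tilt -1.0 open 0.11383283450822704 j6 -1.99
shift [-0.8  0.7 -3.3] turn -0.04 deg -0.2
tcp [ 504.1 -300.5  196.7] t 4.75
blob [ 166  145   50   86 1288] c [ 496.6 -399.6] size 55 96 ang -10.9 mean [ 511.5 -398.2] px 194.0 201.0
blob [ 268  182   26  120 2495] c [ 578.7 -312.4] size 28 148 ang -9.2 mean [ 575.4 -312.1] px 280.0 242.0
blob [399 197  15  32 257] c [ 563.3 -164.1] size 41 11 ang 10.2 mean [ 562.8 -164.4] px 406.0 213.0
blob [ 69 315  14  30 159] c [ 680.5 -646.8] size 15 58 ang -7.3 mean [ 679.  -647.6] px 77.0 329.0
```

View pics/w2.png

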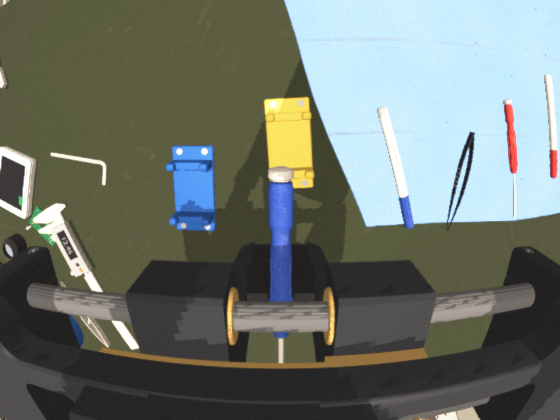

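Wrist view: blue cradle about (194,190) with screws near (179,152), (208,152), (183,226), (210,226). The yellow cradle is at (290,142), with the held blue handle partly in front. I'll locate the cradles by their base screws.

```bash
cat > scr.py <<'E'
from h import *
def ray(z,u,v,h):
    x=(u-z['cx'])/z['f']; y=(v-z['cy'])/z['f']; th=np.hypot(x,y); d=np.array([x/th*np.sin(th),y/th*np.sin(th),np.cos(th)])@z['R']; o=-z['R'].T@z['t']
    return ((o+d*(h-o[2])/d[2])*1000)[:2]
for fn,nm,pts in [('w1','red',[(374,110),(400,108),(381,188),(407,185)]),('w2','blue',[(179,152),(208,152),(183,226),(210,226)]),('w2','yellow',[(277,104),(303,104),(304,183)])]:
    z=np.load(f'pics/{fn}.npz'); p=z['p'].astype(float).min(2); Q=[]
    for u,v in pts:
        w=p[v-6:v+7,u-6:u+7]; ww=np.clip(w-w.max()*.6,0,None); g=np.mgrid[v-6:v+7,u-6:u+7]
        Q.append(ray(z,(g[1]*ww).sum()/ww.sum(),(g[0]*ww).sum()/ww.sum(),.006))
    Q=np.array(Q); print(nm,Q.round(1).tolist())
    if len(Q)==4: a=Q[0]+Q[1]-Q[2]-Q[3]; c=Q.mean(0)
    else: a=Q[1]-Q[2]; c=(Q[0]+Q[2])/2
    print(' c',c.round(1),'ang',np.degrees(np.arctan(a[1]/a[0])).round(1))
E
python3 scr.py
```

```text
red [[436.9, 358.8], [440.4, 386.7], [520.7, 348.3], [524.1, 376.2]]
 c [480.5 367.5] ang -7.1
blue [[453.9, -402.7], [459.1, -374.8], [536.8, -418.1], [543.2, -390.0]]
 c [ 498.2 -396.4] ang -10.4
yellow [[423.6, -295.0], [426.4, -267.5], [510.2, -275.7]]
 c [ 466.9 -285.3] ang -5.5
```

```bash
python3 go.py 498.2 -396.4 60 -10.4
```

```text
t 4.8 cur [ 504.1 -299.6  196.7] 170.9 tilt -1.0 open 0.11694758933458965 j6 -1.99
shift [ -9.7 -96.6 136.6] turn 0.26 deg 1.3
```

```bash
python3 -m inch '[1,-5,-45,0,0, 1,-9.5,-90,20,0.25, 1,-9.5,-96,60,0.25, 1,-9.5,-96,100,0.25, 1,-9.5,-96,137,0.25]'; python3 -m inch '[1,0,0,0,0,1,0,0,0,0,1,0,0,0,0]';python3 go.py 498.2 -396.4 28 -10.4
```

```text
time: 5.3
tool_pos: [0.4987, -0.395, 0.0588]
tool_rot: [-0.0, 0.09, 0.996, 0.0]
contact_force: [0.6, 0.2, 0.0]
opening: 0.111
grasp_force: 20.0
time: 5.6
tool_pos: [0.5006, -0.3969, 0.063]
tool_rot: [0.002, 0.089, 0.996, -0.001]
contact_force: [0.2, -0.3, 0.1]
opening: 0.117
grasp_force: 20.0
t 5.6 cur [ 500.6 -396.9   63. ] 169.8 tilt -1.0 open 0.11746659365232882 j6 -2.1
shift [ 2.6  0.1 35. ] turn 0.03 deg 0.2
```

```bash
python3 -m inch '[1,2,0,12,0,1,2,0,24,0,1,2,0,32,0,1,2,0,32,0,1,2,0,32,0]';python3 go.py 498.2 -396.4 28 -10.4
```

```text
time: 6.1
tool_pos: [0.4965, -0.3959, 0.0276]
tool_rot: [-0.0, 0.09, 0.996, 0.0]
contact_force: [-0.5, -0.1, -1.1]
opening: 0.118
grasp_force: 20.0
t 6.1 cur [ 496.5 -395.9   27.6] 169.7 tilt -1.0 open 0.11752899474662458 j6 -2.1
shift [-1.8 -0.2 -0.4] turn 0.02 deg 0.1
```

```bash
python3 -m inch '[0.3,0,0,0,0,0.3,0,0,0,0,0.3,0,0,0,0,0.3,0,0,-15,0,0.3,0,0,-40,0]'; python3 -m inch '[0.2,0,0,-50,0,0.1,0,0,-100,0,0,0,0,-140,0,0,0,0,-140,0]'; python3 go.py 560 -320 200 0; python3 wr.py w3 blue 30
```

```text
time: 6.6
tool_pos: [0.4955, -0.3949, 0.0673]
tool_rot: [-0.002, 0.09, 0.996, 0.001]
contact_force: [0.5, -0.3, 0.1]
opening: 0.349
grasp_force: 0.0
time: 7.0
tool_pos: [0.5005, -0.3992, 0.2185]
tool_rot: [0.006, 0.09, 0.996, -0.005]
contact_force: [0.2, -0.0, 0.7]
opening: 0.5
grasp_force: 0.0
t 7.0 cur [ 500.5 -399.2  218.5] 169.7 tilt -0.9999 open 0.5002598292567197 j6 -2.1
shift [-44.1  88.7  18.4] turn -2.06 deg -10.3
tcp [ 500.5 -399.2  218.5] t 7.0
blob [ 264  128   42   87 2459] c [ 494.2 -395.8] size 43 93 ang -10.3 mean [ 491.1 -394.2] px 285.0 169.0
blob [466 178  11  29 184] c [ 553.4 -178.7] size 39 10 ang 8.3 mean [ 552.9 -178.8] px 471.0 192.0
```

View pics/w3.png

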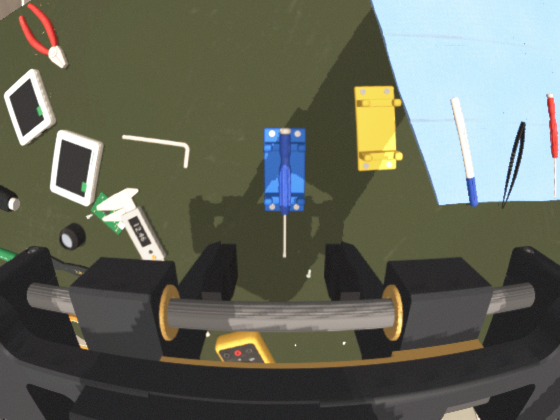

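Wrist view: blue driver lies in both notches of the blue cradle (285,170). Yellow cradle at (377,128). Next is the red driver.

```bash
python3 go.py 520 -12 200 3.5; sed -i "s/('w2','yellow'.*/('w3','yellow',[(362,92),(388,91),(363,165),(391,164)])]:/" scr.py; python3 scr.py | tail -1
```

```text
t 7.05 cur [ 499.1 -398.   214.6] 169.7 tilt -0.9999 open 0.5028480209475304 j6 -2.1
shift [ 48.5 383.6  12.1] turn -2.76 deg -13.8
 c [ 466.5 -285.6] ang -5.6
```

```bash
python3 -m inch '[0,5,43,0,-0.5, 0,10,86,2,-1, 0,15,129,4,-1.5, 0,20,172,6,-2, 0,26,215,8,-2.5]';python3 go.py 520 -12 200 3.5
```

```text
time: 7.55
tool_pos: [0.5084, -0.1779, 0.1987]
tool_rot: [-0.001, -0.02, 1.0, 0.001]
contact_force: [0.6, -0.5, 0.4]
opening: 0.495
grasp_force: 0.0
t 7.55 cur [ 508.4 -177.9  198.7] -177.7 tilt -1.0 open 0.49465235330906215 j6 -1.99
shift [-18.2 165.3  -1.1] turn -0.24 deg -1.2
```

```bash
python3 -m inch '[0,-5,43,0,0, 0,-10,86,0,0, 0,-15,129,0,-0.2, 0,-18,163,0,-0.2, 0,-18,163,0,-0.2]';python3 -m inch '[0,0,0,0,0]'; python3 wr.py w4 red 12; python3 go.py 492 -12 27 3.5
```

```text
time: 8.05
tool_pos: [0.5201, -0.0126, 0.1988]
tool_rot: [-0.001, -0.03, 1.0, 0.001]
contact_force: [-0.1, -0.1, 0.0]
opening: 0.501
grasp_force: 0.0
time: 8.15
tool_pos: [0.5204, -0.0157, 0.1991]
tool_rot: [-0.001, -0.029, 1.0, -0.0]
contact_force: [-0.2, 1.1, 0.1]
opening: 0.5
grasp_force: 0.0
tcp [520.4 -15.7 199.1] t 8.15
blob [280 113  12  83 785] c [491.8 -12.2] size 86 11 ang 3.8 mean [492.5 -12.2] px 285.0 155.0
blob [ 535  137   25   72 1166] c [480.3 360. ] size 55 95 ang -7.0 mean [485.4 352. ] px 550.0 177.0
blob [354 179  12  36 347] c [531.8  70.2] size 39 11 ang 3.1 mean [530.7  70.2] px 359.0 196.0
t 8.2 cur [520.6 -16.5 199.3] -176.8 tilt -1.0 open 0.5017095148901376 j6 -1.71
shift [ 28.    6.2 172.4] turn -0.05 deg -0.3
```

```bash
python3 -m inch '[0,28,5,40,-0.1, 0,28,5,80,-0.1, 0,28,5,120,-0.1, 0,28,5,155,-0.1, 0,28,5,170,-0.1]';python3 -m inch '[0,0,0,0,0,0,0,0,0,0,0,0,0,0,0]'; python3 go.py 491.8 -12.2 6.5 3.8
```

```text
time: 8.7
tool_pos: [0.4897, -0.0143, 0.0263]
tool_rot: [-0.003, -0.031, 1.0, 0.0]
contact_force: [-0.6, -0.3, 0.1]
opening: 0.497
grasp_force: 0.0
time: 9.0
tool_pos: [0.4946, -0.0137, 0.0316]
tool_rot: [0.001, -0.032, 0.999, -0.0]
contact_force: [-0.6, 1.5, 0.6]
opening: 0.498
grasp_force: 0.0
t 9.0 cur [494.6 -13.7  31.6] -176.4 tilt -1.0 open 0.4983383193285882 j6 -1.71
shift [ 2.7  1.7 25.1] turn -0.03 deg -0.2
```

```bash
python3 -m inch '[0,2,1.5,12,0, 0,2,1.5,22.5,0, 0,2,1.5,22.5,0, 0,2,1.5,22.5,0, 0.5,2,1.5,22.5,0]' 20; python3 -m inch '[1,0,0,0,0,1,0,0,0,0,1,0,0,0,0,1,0,0,0,0]' 20; python3 go.py 480.5 367.5 27.5 -7.1
```

```text
time: 9.5
tool_pos: [0.4912, -0.0114, 0.0078]
tool_rot: [0.0, -0.032, 0.999, -0.0]
contact_force: [1.3, 0.7, -0.4]
opening: 0.433
grasp_force: 0.0
time: 9.9
tool_pos: [0.4912, -0.0115, 0.0079]
tool_rot: [0.0, -0.032, 0.999, -0.0]
contact_force: [-0.2, -0.3, 0.6]
opening: 0.115
grasp_force: 20.0
t 9.9 cur [491.2 -11.5   7.9] -176.3 tilt -1.0 open 0.11523780300578085 j6 -1.71
shift [-13.7 378.9 -19.6] turn 2.16 deg 10.8
```

```bash
python3 -m inch '[1,0,0,-40,0, 1,0,0,-80,0, 1,0,0,-120,0, 1,-2,40,-120,0, 1,-3,83,-120,0]'; python3 -m inch '[1,-2,43,0,0, 1,-4,86,0,0, 1,-6,129,0,0, 1,-8,172,0,0, 1,-10,215,0,0]'; python3 go.py 480.5 367.5 65 -7.1
```

```text
time: 10.4
tool_pos: [0.4907, 0.0716, 0.1302]
tool_rot: [0.003, -0.031, 1.0, 0.0]
contact_force: [-0.7, 1.0, -0.8]
opening: 0.113
grasp_force: 20.0
time: 10.9
tool_pos: [0.4844, 0.2884, 0.1277]
tool_rot: [0.0, -0.032, 0.999, -0.0]
contact_force: [0.9, -0.3, 0.1]
opening: 0.12
grasp_force: 20.0
t 10.9 cur [484.4 288.4 127.7] -176.3 tilt -1.0 open 0.11956110879197247 j6 -1.14
shift [-1.2 79.2 62.7] turn 2.16 deg 10.8
```

```bash
python3 -m inch '[1,-1,40,0,1, 1,-1,79,0,2.15, 1,-1,79,30,2.15, 1,-1,79,60,2.15, 1,-1,79,60,2.15]'; python3 -m inch '[1,0,0,0,0,1,0,0,0,0,1,0,0,0,0]'; python3 go.py 480.5 367.5 28.5 -7.1
```

```text
time: 11.4
tool_pos: [0.477, 0.3637, 0.0629]
tool_rot: [-0.004, 0.061, 0.998, -0.003]
contact_force: [0.3, 0.2, -2.1]
opening: 0.115
grasp_force: 20.0
time: 11.7
tool_pos: [0.4821, 0.3662, 0.0698]
tool_rot: [0.001, 0.062, 0.998, 0.001]
contact_force: [-0.4, -0.1, -0.4]
opening: 0.114
grasp_force: 20.0
t 11.7 cur [482.1 366.2  69.8] 172.9 tilt -1.0 open 0.11440231509062078 j6 -0.84
shift [ 1.8  1.  41.3] turn 0.0 deg 0.0
```

```bash
python3 -m inch '[1,1.5,1,14,0,1,1.5,1,28,0,1,1.5,1,38,0,1,1.5,1,38,0,1,1.5,1,38,0]';python3 go.py 480.5 367.5 28 -7.1
```

```text
time: 12.2
tool_pos: [0.4788, 0.3663, 0.0286]
tool_rot: [-0.001, 0.061, 0.998, -0.001]
contact_force: [0.2, -0.3, -0.1]
opening: 0.118
grasp_force: 20.0
t 12.2 cur [478.8 366.3  28.6] 173.0 tilt -1.0 open 0.11833619923851135 j6 -0.84
shift [-1.6  1.4  0.6] turn 0.01 deg 0.1
```

Release, lift, and head for the yellow driver (448,148.5).

```bash
python3 -m inch '[0.3,0,0,0.5,0,0.3,0,0,0.5,0,0.3,0,0,0.5,0,0.3,0,0,-15,0,0.3,0,0,-40,0]'; python3 -m inch '[0.2,0,0,-50,0,0.1,0,0,-100,0,0,0,0,-130,0,0,0,0,-130,0,0,0,0,-130,0]'; python3 wr.py w5 red 30; python3 go.py 480 150 200 4
```

```text
time: 12.7
tool_pos: [0.478, 0.3658, 0.0691]
tool_rot: [-0.002, 0.061, 0.998, -0.001]
contact_force: [0.8, 0.6, 0.4]
opening: 0.353
grasp_force: 0.0
time: 13.2
tool_pos: [0.4799, 0.3671, 0.2018]
tool_rot: [0.001, 0.061, 0.998, 0.001]
contact_force: [-0.5, 0.6, -0.3]
opening: 0.5
grasp_force: 0.0
tcp [479.9 367.1 201.8] t 13.2
blob [ 257  135   46   90 3618] c [476.6 367. ] size 44 92 ang -7.1 mean [474.9 367.1] px 279.0 179.0
blob [ 58 233  15  29 200] c [524.3  87.8] size 38 14 ang 4.3 mean [523.5  87.6] px 65.0 247.0
t 13.25 cur [478.9 366.5 199.8] 173.0 tilt -1.0 open 0.5017451310921713 j6 -0.84
shift [-2.760e+01 -2.147e+02 -2.000e-01] turn -2.21 deg -11.0
```

View pics/w5.png

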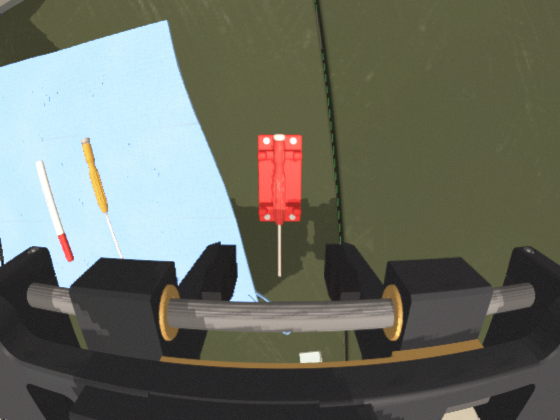

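Wrist view: red driver is centred in the red cradle (279,178). Yellow driver at (97,180).

```bash
python3 -m inch '[0,-5.5,-43,0,-0.5, 0,-11,-86,0,-1, 0,-16.5,-129,0,-1.5, 0,-22,-172,0,-2, 0,-27.5,-214,0,-2.2]'; python3 -m inch '[0,0,0,0,0,0,0,0,0,0,0,0,0,0,0]'; python3 wr.py w6 yellow 12; python3 go.py 448 148.5 27 4
```

```text
time: 13.75
tool_pos: [0.4783, 0.149, 0.1971]
tool_rot: [-0.002, -0.035, 0.999, -0.001]
contact_force: [0.7, 0.0, -0.9]
opening: 0.5
grasp_force: 0.0
time: 14.05
tool_pos: [0.4797, 0.1515, 0.1986]
tool_rot: [-0.001, -0.034, 0.999, 0.0]
contact_force: [-0.3, -0.6, -0.0]
opening: 0.501
grasp_force: 0.0
tcp [479.7 151.5 198.6] t 14.05
blob [275 110  12  83 890] c [448.2 149.6] size 86 12 ang 4.0 mean [447.6 149.4] px 280.0 151.0
blob [197 114   7  36 210] c [431.8  64.6] size 37 7 ang 2.0 mean [430.9  64.3] px 200.0 131.0
blob [158 285  21  56 621] c [662.8  17.6] size 27 94 ang -6.4 mean [661.1  16. ] px 166.0 312.0
blob [382 285  21  56 611] c [642.7 309.1] size 94 26 ang 15.7 mean [640.8 310.9] px 394.0 312.0
blob [ 160  339  323   30 2159] c [725.2 241.5] size 22 495 ang -86.0 mean [726.7 263.4] px 344.0 358.0
t 14.1 cur [479.9 151.9 198.8] -176.0 tilt -1.0 open 0.5012926221434971 j6 -1.38
shift [ 31.8  -1.2 171.9] turn 0.0 deg 0.0
```

```bash
python3 -m inch '[0,32,-1,40,0, 0,32,-1,80,0, 0,32,-1,120,0, 0,32,-1,155,0, 0,32,-1,170,0]';python3 -m inch '[0,0,0,0,0,0,0,0,0,0,0,0,0,0,0]'; python3 go.py 448.2 149.6 7 4
```

```text
time: 14.6
tool_pos: [0.4453, 0.1484, 0.0259]
tool_rot: [-0.003, -0.036, 0.999, -0.001]
contact_force: [-0.1, -0.5, 0.0]
opening: 0.505
grasp_force: 0.0
time: 14.9
tool_pos: [0.4499, 0.1488, 0.031]
tool_rot: [0.001, -0.035, 0.999, 0.0]
contact_force: [0.3, 0.5, 0.9]
opening: 0.5
grasp_force: 0.0
t 14.9 cur [449.9 148.8  31. ] -176.0 tilt -1.0 open 0.4995234460501845 j6 -1.37
shift [ 1.7  0.9 24. ] turn 0.0 deg 0.0
```

```bash
python3 -m inch '[0,1,1,12,0, 0,1,1,22,0, 0,1,1,22,0, 0,1,1,22,0, 0.5,1,1,22,0]' 20; python3 -m inch '[1,0,0,0,0,1,0,0,0,0,1,0,0,0,0,1,0,0,0,0]' 20; python3 -m inch '[1,0,0,-40,0, 1,0,0,-80,0, 1,0,0,-120,0, 1,0,0,-150,0, 1,0,0,-150,0]'; python3 go.py 466.7 -285.4 160 -5.6
```

```text
time: 15.4
tool_pos: [0.4476, 0.1487, 0.0077]
tool_rot: [0.0, -0.034, 0.999, 0.0]
contact_force: [0.5, -0.5, 0.5]
opening: 0.433
grasp_force: 0.0
time: 15.8
tool_pos: [0.4476, 0.1488, 0.0079]
tool_rot: [0.0, -0.034, 0.999, 0.0]
contact_force: [0.2, 0.3, 0.8]
opening: 0.117
grasp_force: 20.0
time: 16.3
tool_pos: [0.4511, 0.1497, 0.163]
tool_rot: [0.005, -0.034, 0.999, 0.001]
contact_force: [0.6, -0.7, 0.0]
opening: 0.118
grasp_force: 20.0
t 16.3 cur [451.1 149.7 163. ] -176.0 tilt -0.9999 open 0.1176343019752081 j6 -1.37
shift [  14.4 -435.2    2. ] turn 1.91 deg 9.6
```

```bash
python3 -m inch '[1,1,-43,0,0, 1,3,-86,0,0, 1,4,-129,0,0, 1,6,-172,0,0, 1,7,-215,0,0]'; python3 -m inch '[1,1,-43,0,0, 1,3,-86,0,0, 1,4,-129,0,0.6, 1,6,-172,0,1.3, 1,7,-218,0,1.9]'; python3 -m inch '[1,0,0,40,0, 1,0,0,80,0, 1,0,0,93,0, 1,0,0,93,0, 1,0,0,93,0]'; python3 go.py 466.7 -285.4 28.5 -5.6
```

```text
time: 16.8
tool_pos: [0.454, -0.0676, 0.1562]
tool_rot: [-0.001, -0.035, 0.999, 0.0]
contact_force: [0.8, 0.2, -0.1]
opening: 0.114
grasp_force: 20.0
time: 17.3
tool_pos: [0.4621, -0.2852, 0.1559]
tool_rot: [-0.001, 0.05, 0.999, 0.001]
contact_force: [0.5, -0.2, 0.3]
opening: 0.114
grasp_force: 20.0
time: 17.8
tool_pos: [0.4637, -0.2841, 0.0651]
tool_rot: [0.0, 0.048, 0.999, -0.0]
contact_force: [0.6, 0.1, -0.4]
opening: 0.113
grasp_force: 20.0
t 17.8 cur [ 463.7 -284.1   65.1] 174.5 tilt -1.0 open 0.11271344824715208 j6 -2.07
shift [-3.1 -1.  36.6] turn 0.02 deg 0.1
```

```bash
python3 -m inch '[1,-3,-1,14,0,1,-3,-1,28,0,1,-3,-1,36,0,1,-3,-1,36,0,1,-3,-1,36,0]';python3 go.py 466.7 -285.4 28.5 -5.6
```

```text
time: 18.3
tool_pos: [0.466, -0.2853, 0.0283]
tool_rot: [-0.0, 0.048, 0.999, 0.0]
contact_force: [0.7, -0.2, 0.0]
opening: 0.116
grasp_force: 20.0
t 18.3 cur [ 466.  -285.3   28.3] 174.5 tilt -1.0 open 0.1156279418784821 j6 -2.07
shift [-0.7 -0.1 -0.2] turn 0.01 deg 0.1
```

```bash
python3 -m inch '[0.3,0,0,0.5,0,0.3,0,0,0.5,0,0.3,0,0,0.5,0,0.3,0,0,-15,0,0.3,0,0,-40,0]'; python3 -m inch '[0.3,0,0,-50,0,0.3,0,0,-100,0,0.3,0,0,-130,0,0.3,0,0,-130,0,0.3,0,0,-130,0]'; python3 - <<'E'
from h import *
cap('wrist','w7'); cap('top','top2'); cap('scene','s2')
a=cv2.imread('pics/w7.png'); b=cv2.imread('pics/top.png')[170:260,115:445]; c=cv2.imread('pics/top2.png')[170:260,115:445]
f=lambda i:cv2.resize(i,(560,153))
cv2.imwrite('pics/end.png',np.vstack([a[:290],f(b),f(c)]))
E
```

```text
time: 18.8
tool_pos: [0.4646, -0.2844, 0.0673]
tool_rot: [-0.002, 0.048, 0.999, 0.001]
contact_force: [-0.3, -0.1, -0.2]
opening: 0.355
grasp_force: 0.0
time: 19.3
tool_pos: [0.4666, -0.2857, 0.1996]
tool_rot: [0.001, 0.048, 0.999, -0.001]
contact_force: [0.1, 0.6, -0.8]
opening: 0.352
grasp_force: 0.0
```

View pics/end.png

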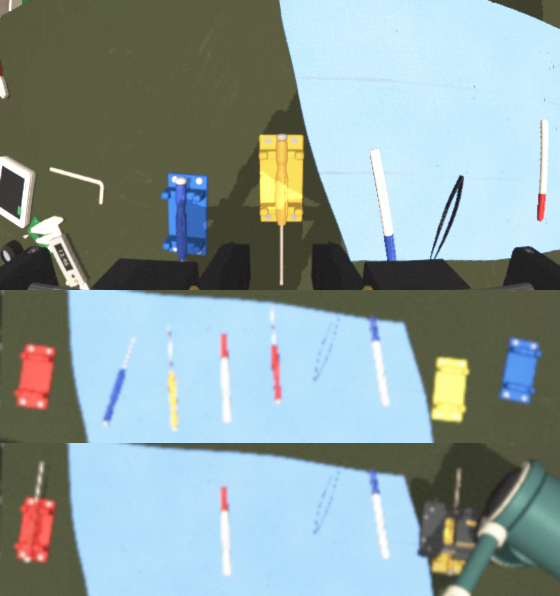

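The wrist view shows yellow (282,178) and blue (186,215) seated in their cradles. The before-and-after top strips show the pens and tweezers unmoved and red in its cradle.

```bash
python3 -c "
from cell import arm; print(arm.sign_off())"
```

```text
the job is handed in; nothing more can be done
None
```

All three screwdrivers are in the cradles of their own colour, the pens and tweezers look unmoved in the before-and-after pictures, and the job was handed in at about 19.5 s; sign-off returned no verdict.

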